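# Make up the supper tray, leaving what is already laid

## Robot

A 6-joint arm with a two-finger parallel gripper is mounted at the origin on a cart in front of the work surface, level with it; the furniture and walls round the work are solid. World frame = base frame: x ahead of the robot, y to its left, z up, the work surface at z = 0. Lengths are in mm, angles in rad, forces in N, time in s.
With the tool pointing down it reaches from about 425 to 1125 mm from the base axis. Payload 14.9 kg.
Tool frame: the origin (TCP) lies midway between the tips of the shut fingers; the grasp point (between the pads) lies 19 mm behind it (pinch_z is the distance from the TCP to the grasp point, in mm); x points along the fingers, y is the direction in which the jaws open and shut, and the axes are right-handed (so a half turn about x gives the same grasp; the last joint's range is limited). The gripper opens to 91 mm and grips with 3 to 60 N. Pads are 32 mm wide; open, the fingers measure 118 mm over their backs; the gripper's body (76 mm by 178 mm) begins 60 mm behind the grasp point.
Start: joints at [1.171, 0.379, 1.734, -0, 1.028, -0.033], TCP at [251.049, 653.446, 213.932] pointing down, gripper open.
Joint ranges: [-2.77, 2.77], [-0.74, 2.19], [0, 2.66], [-1.06, 4.2], [0.31, 2.87], [-3.08, 3.08]. Speed limits (rad/s): [1.89, 1.89, 2.39, 3.14, 3.14, 3.14].

## Interface

Orientations are given as a rotation vector (axis times angle).
In Python, from station import move_ptp, move_linear, move_j, grip, dwell, solve_ik, capture, camera_model, MotionError, hand_in, get_time_s, get_joint_pos, get_dq, get_effort, get_ee_pos, get_ee_rot, get_ft_force, get_wrist_torque, get_width, pinch_z gives the robot as it stands. Calls block until the motion is done:
- move_ptp(position, orientation): joint-space move of the TCP to a pose.
- move_linear(position, rot=None, max_speed=150): straight line of the TCP; rot=None keeps the orientation; max_speed is the mean speed in mm/s.
- move_j(angles): joint-space move.
- grip(opening): finger opening in mm; the grip force is fixed at half the most; returns when the fingers have stopped.
- dwell(seconds).
- solve_ik(position, orientation): joint angles nearest the present ones, or None.
- capture(name): name is "scene" or "top" or "wrist"; returns the picture (480x640x3 uint8, red, green, blue); there is no depth.
- camera_model(name): a dict with "camera_matrix" (3x3 intrinsics, pixels), "R" (3x3) and "t" (3): a world point X has camera coordinates R X + t. Camera axes: x right, y down, z forward; pixel columns grow to the right and rows downward; lengths in mm; the calibration is good to about 2 mm. A picture is of the moment at which its call begins: read the wrist's pose just before it. camera_model takes no time and is no camera call; for the wrist camera it gives the pose at the moment of the call.
A pose or a line that the arm cannot do raises MotionError and nothing moves.
- hand_in(): hands the job in, once; it reports no verdict.
Readings, each from a call of its own:
- get_time_s(): time.
- get_joint_pos(): joint angles.
- get_dq(): joint speeds.
- get_effort(): joint torques, N m.
- get_ee_pos(): TCP position.
- get_ee_rot(): TCP orientation.
- get_ft_force(): force on the tool from outside, world axes, zero at the start.
- get_wrist_torque(): the same for the moment, N m.
- get_width(): finger opening in mm.
Only numpy, scipy, OpenCV 4.12 (cv2) and the standard library are available. Lean on these libraries where they do the work, as an engineer would, in place of code of your own. Each camera call takes 0.05 s, during which the arm holds its last target. There are 200 camera calls.

## Task

Make up the wooden supper tray: lay the wooden-handled table knife with its handle in the two notched saddles of the knife rest, the wafer packet flat in its rectangular bed, the cup that stands on the bare tablecloth upright in the round cup seat, and the taller, dark mill upright in the round hole of the square block. The shorter, pale mill and the cup already laid on its saucer do not belong on the tray: leave them where they are. Keep cups and mills upright all the time.

Things in the scene. Friction and masses are not known exactly. Their poses are not given: they have to be found in the camera images.
- pepper_mid (a point): The taller mill, dark brown turned wood, 174 mm tall, 57 mm across at foot, rounded wooden head about 50 mm across between 126 and 161 mm above the foot (a good place to grasp, it does not turn), small steel knob on top; stands upright. The point is on its axis half-way up (87 mm above its foot); z up along the axis. It belongs in the mill socket. About 0.24 kg.
- cup_mid (a point): The coffee cup standing on the bare tablecloth, cream ceramic, 58 mm tall, round body 66 mm across at the rim, hollow, with a handle reaching 54 mm from the body's axis in its -y direction. The point is on the body's axis, half-way up (29 mm above its foot); z up. It belongs in the cup seat, handle whichever way. About 0.18 kg.
- packet_mid (a point): The wafer packet, a flat pale wrapped packet 88 mm long (its y axis), 40 mm wide (its x axis) and 14 mm thick; lies flat on the tablecloth. The point is its centre, 7 mm up. It belongs in the packet bed, either end first. 14 g.
- knife_mid (a point): The table knife lying flat on the open tablecloth: dark wooden handle 20 mm wide and 14 mm thick, from 52 mm behind to 53 mm ahead of this point along its x axis, then a thin steel blade to 143 mm ahead. The point is the middle of the handle, 7 mm up; grasp it there, across. It belongs on the knife rest, blade to either side. 80 g.
- salt_mid (a point): The shorter mill, pale wood, 162 mm tall, 57 mm across; a look-alike that stays where it stands. The point is on its axis 81 mm above its foot.
- laid_cup_mid (a point): A second cup, the same as the first, standing on a saucer with a teaspoon at the right of the table; a look-alike that stays where it is. The point is on its axis, 29 mm above its foot.
- knife_rest: On the near side of the wooden tray (380x205 mm, floor 8 mm, rim 22 mm high, end handles 38 mm). Dark wood, two saddles at y = +-40 mm, 16 mm wide, tops 10 mm above its underside, each notched between cheeks 44 mm apart, 8 mm higher; between them a 3 mm strip. Handle lies along y, middle over middle. Origin: centre of its underside, 8 mm above the table.
- packet_bed: Packet bed: pad 122 mm (its x axis) by 74 mm, 4 mm thick, with four L-shaped corner guides 14 mm high that leave 110 x 62 mm between them and the middle of the long sides open. The packet lies flat on the pad, its length along the x axis. Dark wood, fixed on the wooden serving tray, in the row of three behind the knife rest, 112 mm apart, in any order. Origin: centre of its underside, 8 mm above the table.
- cup_seat: Cup seat: round disc 92 mm across with a low rim 10 mm high; inside it is 78 mm across, floor 4 mm above its underside. z up. Dark wood, fixed on the wooden serving tray, in the row of three behind the knife rest, 112 mm apart, in any order. Origin: centre of its underside, 8 mm above the table.
- mill_socket: Mill socket: square block 92 x 92 mm, 26 mm high, with a round hole 73 mm across and 22 mm deep in its middle (hole floor 4 mm above its underside). z up. Dark wood, fixed on the wooden serving tray, in the row of three behind the knife rest, 112 mm apart, in any order. Origin: centre of its underside, 8 mm above the table.
There are look-alikes about, which are no part of the job. Leave any green look-alike of the part that bears cup_mid alone.

How it is judged:
By the outcome, as a careful person would: the job done as asked, in the order asked, and still so for the second after the job is handed in, with the robot touching nothing.
It also fails if it takes over 118 s, if anything falls off the work surface, if the arm or the gripper's body presses on something with over 40 N, if the wrist force passes 120 N, or if a joint passes its speed limit or range.

## Working session

There is one attempt and no reset: what is moved stays moved. The work goes in short steps, each a Python script; the robot and the scene stay as the last script left them, time stands still between calls to the robot, and variables do not carry over. Pictures are saved under pics/ and viewed, about 12 in all and at most 16, crops included, and the job is handed in when it is done.

```bash
mkdir -p pics; ls
python3 - <<'E'
from station import *
import cv2
for n in ("scene","top"):
    im=capture(n); cv2.imwrite(f"pics/{n}0.png",im[:,:,::-1])
    m=camera_model(n); print(n,m)
print(get_time_s(),pinch_z if not callable(pinch_z) else pinch_z(),get_ee_rot())
E
```

```text
pics
scene {'camera_matrix': array([[450.87076619,   0.        , 320.35775772],
       [  0.        , 450.87076619, 244.69104602],
       [  0.        ,   0.        ,   1.        ]]), 'R': array([[ 0.77039489, -0.63725015, -0.02009884],
       [-0.46881381, -0.54483808, -0.69524462],
       [ 0.43209412,  0.54503551, -0.71849214]]), 't': array([-466.86958255,  287.71755762,  945.98499073])}
top {'camera_matrix': array([[563.75317588,   0.        , 322.94109562],
       [  0.        , 563.75317588, 236.90608317],
       [  0.        ,   0.        ,   1.        ]]), 'R': array([[-0.02373838, -0.99971055,  0.00391347],
       [-0.99268477,  0.02310766, -0.11850306],
       [ 0.11837833, -0.00669791, -0.99294598]]), 't': array([ -38.25732162,  553.9971455 , 1449.97716916])}
0.1 18.8 [ 0.28713789  1.55176732 -0.28853472]
```

View pics/scene0.png

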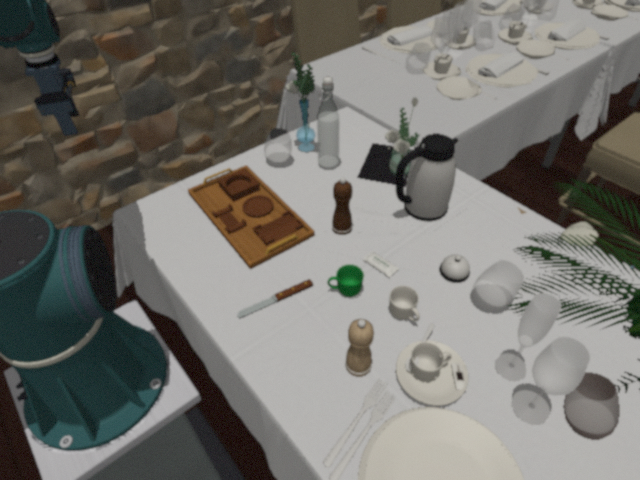

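View pics/top0.png

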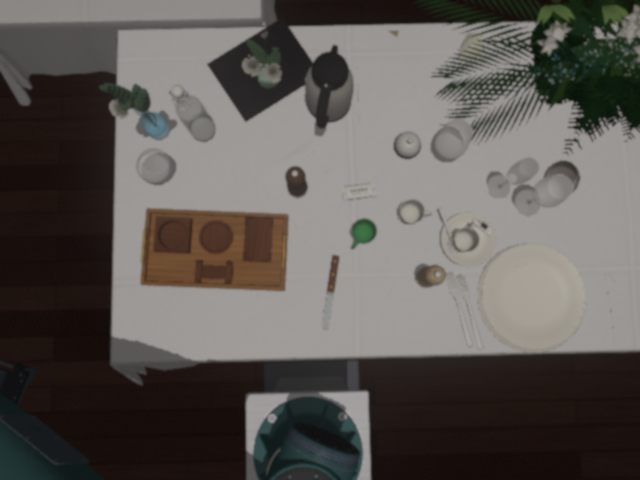

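Candidates, by top-view pixel:
- **Cups:** cream on the cloth (410,211) is wanted. Green (363,231) and the one on the saucer (464,239) are look-alikes.
- **Mills:** dark (296,181) is wanted. Pale (432,275) stays.
- **Knife:** (334,275) is wanted, not the forks at (460,300).
- **Packet:** (359,191).
- **Tray:** socket (174,235), seat (216,237), bed (258,240), rest (214,271).

```bash
cat > h.py <<'E'
from station import *
import numpy as np, cv2
from scipy.spatial.transform import Rotation as Ro
def rot(a):  # tool down, jaws open along world angle a
    c,s=np.cos(a),np.sin(a)
    return Ro.from_matrix(np.array([[0,c,s],[0,s,-c],[-1,0,0]])).as_rotvec()
def ray(m,uv,z):
    d=m["R"].T@np.linalg.solve(m["camera_matrix"],[uv[0],uv[1],1.]); o=-m["R"].T@m["t"]
    return o+d*(z-o[2])/d[2]
def proj(m,X):
    p=m["camera_matrix"]@(m["R"]@np.asarray(X,float)+m["t"]); return p[:2]/p[2]
def shot(cam,fn):
    m=camera_model(cam); im=capture(cam); cv2.imwrite(f"pics/{fn}.png",im[:,:,::-1]); np.savez(f"pics/{fn}.npz",**m); return m,im
def load(fn): return dict(np.load(f"pics/{fn}.npz")),cv2.imread(f"pics/{fn}.png")
E
python3 - <<'E'
from h import *
m=camera_model("top")
for n,uv,z in [("cup",(410,211),58),("green",(363,231),58),("dmill",(296,173),170),("pmill",(436,274),155),("packet",(359,191),14),("knife",(334,275),14),("socket",(174,235),34),("seat",(216,237),18),("bed",(258,240),12),("rest",(214,271),20),("kettle",(330,90),200)]:
    print(n,ray(m,uv,z).round())
w=camera_model("wrist"); T=Ro.from_rotvec(get_ee_rot()).as_matrix()
print("cam in tool",T.T@(-w["R"].T@w["t"]-get_ee_pos()),"axis",T.T@w["R"][2],"up",T.T@-w["R"][1],w["camera_matrix"])
print(T.round(2))
for p,a in [((480,410,330),0),((480,410,330),np.pi/2),((600,-50,330),0),((600,-50,330),np.pi/2)]:
    print(p,a,[None if (q:=solve_ik(p,rot(b))) is None else np.round(q,2) for b in (a,a+np.pi)])
E
```

```text
cup [ 613. -279.   58.]
green [ 563. -155.   58.]
dmill [694.  11. 170.]
pmill [ 443. -319.  155.]
packet [ 677. -151.   14.]
knife [453. -78.  14.]
socket [567. 340.  34.]
seat [561. 233.  18.]
bed [551. 122.  12.]
rest [471. 238.  20.]
kettle [889. -76. 200.]
cam in tool [-171.58203934   -0.17368624  -69.42989146] axis [9.68797057e-01 1.77058182e-05 2.47855326e-01] up [ 2.47855325e-01  4.92334448e-05 -9.68797056e-01] [[381.09110842   0.         326.14003936]
 [  0.         381.09110842 234.52085527]
 [  0.           0.           1.        ]]
[[-0.    0.36  0.93]
 [-0.    0.93 -0.36]
 [-1.   -0.   -0.  ]]
(480, 410, 330) 0 [array([ 0.67,  0.16,  1.8 , -0.  ,  1.19,  0.67]), array([ 0.67,  0.16,  1.8 , -0.  ,  1.19, -2.47])]
(480, 410, 330) 1.5707963267948966 [array([ 0.67,  0.16,  1.8 , -0.  ,  1.19, -0.9 ]), array([ 0.67,  0.16,  1.8 , -0.  ,  1.19,  2.24])]
(600, -50, 330) 0 [array([-0.12,  0.11,  1.85, -0.  ,  1.18, -0.12]), array([-0.12,  0.11,  1.85, -0.  ,  1.18,  3.02])]
(600, -50, 330) 1.5707963267948966 [array([-0.12,  0.11,  1.85,  0.  ,  1.18, -1.69]), array([-0.12,  0.11,  1.85, -0.  ,  1.18,  1.45])]
```

Run:
```python
from h import *
move_ptp((500,220,300),rot(np.pi/2)); shot("wrist","wA")
move_ptp((540,-110,300),rot(np.pi/2)); shot("wrist","wB")
print(get_time_s())
```

```text
3.3
```

View pics/wA.png

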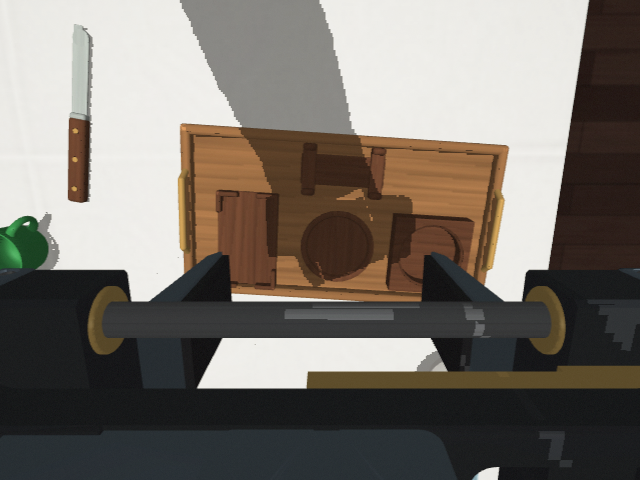

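View pics/wB.png

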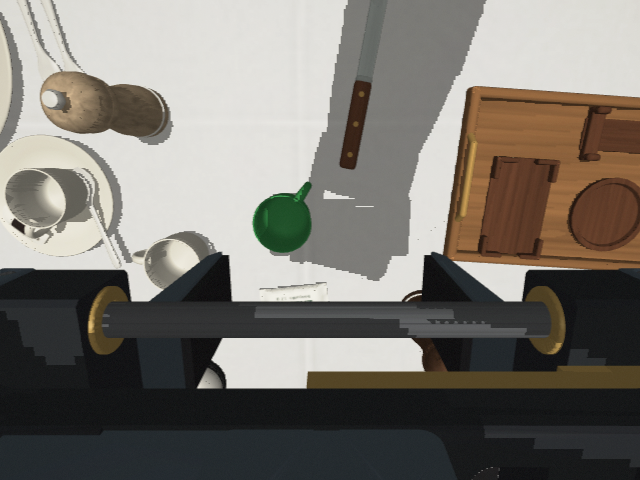

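Run:
```python
from h import *
move_ptp((715,-90,300),rot(np.pi/2)); shot("wrist","wC")
print(get_time_s())
_,a=load("wA"); cv2.imwrite("pics/wA_c.png",cv2.resize(a[110:310,170:520],None,fx=2.25,fy=2.25,interpolation=cv2.INTER_CUBIC))
```

```text
4.0833
```

View pics/wC.png

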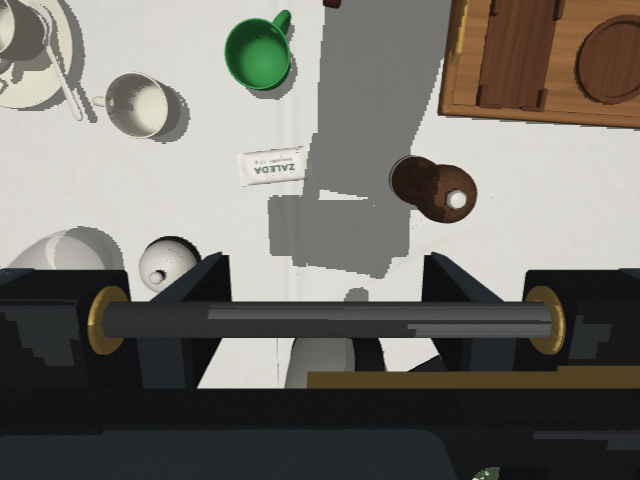

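View pics/wA_c.png

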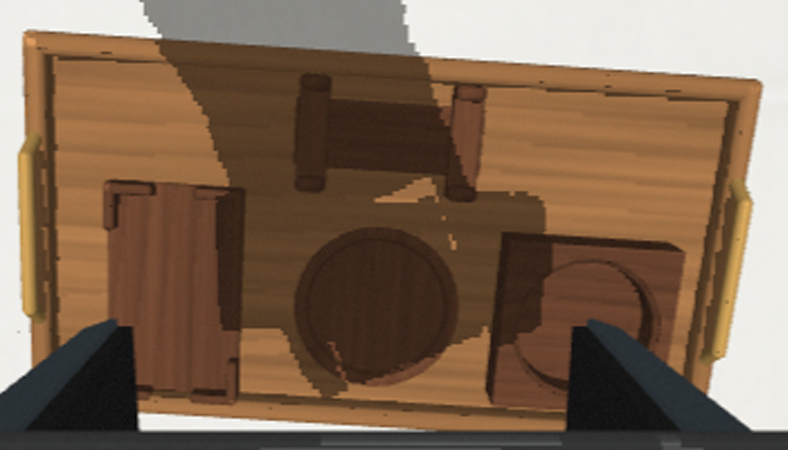

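Run:
```python
from h import *
A,ia=load("wA");B,_=load("wB");C,ic=load("wC")
P=lambda x,y:(x/2.25+170-.3,y/2.25+110-.3)
def L(s,*v):
    print(s,*[np.round(x,1) for x in v])
s1=ray(A,P(313,132),26);s2=ray(A,P(464,143),26)
L("rest",(s1+s2)/2,np.linalg.norm(s1-s2),np.arctan2(*(s1-s2)[1::-1]))
seat=ray(A,P(377,306),18);soc=ray(A,P(585,327),34);bed=(ray(A,P(105,181),22)+ray(A,P(236,402),22))/2
L("seat",seat,np.linalg.norm(ray(A,P(296,306),18)-ray(A,P(458,306),18)));L("soc",soc,np.linalg.norm(soc[:2]-seat[:2]));L("bed",bed,np.linalg.norm(bed[:2]-seat[:2]),np.linalg.norm(ray(A,P(105,181),22)-ray(A,P(236,402),22)))
c1=ray(A,P(28,32),22);c2=ray(A,P(758,82),22);L("edge",c1,c2,np.linalg.norm(c1-c2)); d=c2-c1; print("yaw of tray y axis-90",np.degrees(np.arctan2(-d[0],d[1])))
sB=ray(B,(607,212),18);L("seatB",sB)
for n,m,a,b in [("kA",A,(77.5,201.5),(79,117)),("kB",B,(347,167),(364,80))]:
    a=ray(m,a,12);b=ray(m,b,12);L(n,(a+b)/2,np.linalg.norm(a-b),np.degrees(np.arctan2(*(b-a)[1::-1])))
L("cup",ray(C,(137,105),58),ray(C,(97,101),40),ray(B,(172,262),58))
q=[ray(C,u,14) for u in [(238,154),(305,147),(308,178),(245,187)]]
L("pkt",np.mean(q,0),np.linalg.norm(q[0]-q[1]),np.linalg.norm(q[1]-q[2]),np.degrees(np.arctan2(*(q[0]-q[1])[1::-1])))
L("knob",ray(C,(457,200),172),"foot edge",ray(C,(390,180),0))
# mill by mask
hsv=cv2.cvtColor(ic,cv2.COLOR_BGR2HSV);mk=((hsv[...,1]>110)&(hsv[...,2]<140))[145:240,370:490].astype(np.uint8)
x,y,w,h=cv2.boundingRect(mk);print(x+370,y+145,w,h)
S=camera_model("scene");T=camera_model("top")
X=ray(C,(457,200),172);L("proj knob scene/top",proj(S,X),proj(T,X))
```

```text
rest [468.3 239.1  26. ] 77.9 -1.6
seat [560.7 234.   18. ] 89.1
soc [567.7 344.7  34. ] 110.9
bed [553.4 122.8  22. ] 111.4 140.2
edge [416.  57.  22.] [440.5 427.6  22. ] 371.4
yaw of tray y axis-90 -3.7715024898719736
seatB [558.3 230.5  18. ]
kA [457.3 -73.8  12. ] 100.0 169.9
kB [456.8 -75.7  12. ] 98.5 169.6
cup [ 613.  -284.5   58. ] [ 607.6 -335.4   40. ] [ 609.  -285.3   58. ]
pkt [ 678.9 -151.4   14. ] 79.2 36.2 -84.1Traceback (most recent call last):
  File "<stdin>", line 17, in <module>
  File "<stdin>", line 5, in L
    return _wrapfunc(a, 'round', decimals=decimals, out=out)
    return _wrapit(obj, method, *args, **kwds)
    result = getattr(arr, method)(*args, **kwds)
numpy._core._exceptions._UFuncNoLoopError: ufunc 'multiply' did not contain a loop with signature matching types (dtype('<U9'), dtype('float64')) -> None
```

```bash
cat >> h.py <<'E'
def pick(xy,a,z,opening,zh):
    grip(opening); move_ptp((*xy,zh),rot(a)); move_linear((*xy,z),max_speed=100); grip(0); print("width",get_width(),"F",np.round(get_ft_force(),1))
    move_linear((*xy,zh),max_speed=150); print("lifted",get_width(),np.round(get_ft_force(),2))
def place(xy,a,z,opening,zh,zup):
    move_ptp((*xy,zh),rot(a)); move_linear((*xy,z+12),max_speed=120); move_linear((*xy,z),max_speed=30); print("down F",np.round(get_ft_force(),2),get_width())
    grip(opening); move_linear((*xy,zup),max_speed=150); print("t",get_time_s())
E
python3 - <<'E'
from h import *
C,ic=load("wC");X=ray(C,(457,200),172);print("knob",X,"foot edge",ray(C,(390,180),0))
hsv=cv2.cvtColor(ic,cv2.COLOR_BGR2HSV);mk=((hsv[...,1]>110)&(hsv[...,2]<140))[145:240,370:490].astype(np.uint8)
x,y,w,h=cv2.boundingRect(mk);print(x+370,y+145,w,h)
print(proj(camera_model("scene"),X),proj(camera_model("top"),X))
D=np.radians
pick((457.3,-75.0),D(79.7),3,50,120)
place((468.3,239.5),D(-3.8),21.5,40,120,200)
shot("scene","s1")
E
```

```text
knob [693.1847437   14.09992392 172.        ] foot edge [695.96521486 -10.9764409    0.        ]
392 157 84 66
[342.19629873 179.02430356] [294.72136919 173.05159008]
width 19.643146475872083 F [-1.   1.1  4.7]
lifted 19.47151494131438 [-0.26  0.57 -1.29]
down F [-0.26 -0.4  -1.16] 19.719518161882238
t 13.9583
```

Run:
```python
from h import *
D=np.radians
move_ptp((520,180,280),rot(np.pi/2)); shot("wrist","wD")
pick((679,-151.5),D(5.9),3,60,120)
print(get_time_s())
_,a=load("wD"); cv2.imwrite("pics/wD_c.png",a[60:300,100:600])
```

```text
width 38.84686963957409 F [-1.   0.6  4. ]
lifted 38.336191193167544 [-0.63  0.47 -1.06]
20.325
```

View pics/wD_c.png

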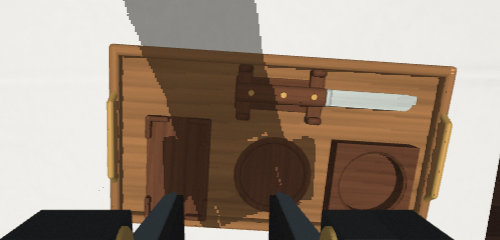

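The knife lies in both saddles with its handle midway: about px 235–325 in the crop, with the saddles at 243 and 317. The packet is held. Next I place it and pick the cup.

Run:
```python
from h import *
D=np.radians
place((553.4,122.5),D(86.2),15.5,60,120,200)
move_ptp((560,-285,300),rot(np.pi/2)); shot("wrist","wE0")
move_ptp((650,-275,250),rot(np.pi/2)); shot("wrist","wE")
print(get_time_s())
_,a=load("wE0");_,b=load("wE"); cv2.imwrite("pics/wE_c.png",np.hstack([a[0:300,300:640],b[0:270+30,150:550]]))
```

```text
down F [ 0.23 -0.33  0.49] 38.85225828929292
t 24.8583
27.0
```

View pics/wE_c.png

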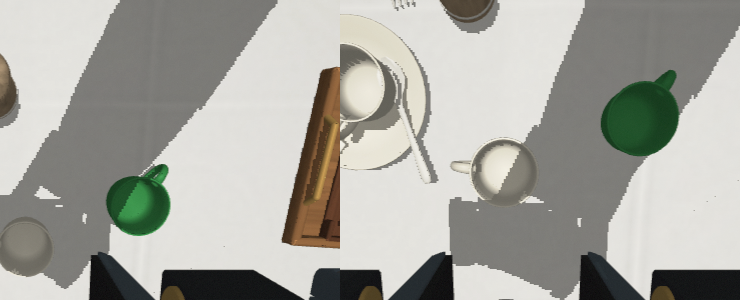

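The crop shows the cream cup on bare cloth at (503,172), with its handle to the left. The green cup (640,118) and the laid cup on its saucer are separate.

Run:
```python
from h import *
D=np.radians
m,_=load("wE");m0,_=load("wE0")
c=ray(m,(313.5,172),58);h=ray(m,(263,167),40);print(c,h,ray(m0,(325,247),58))
xy=c[:2]; assert np.hypot(*(xy-[611.5,-285]))<6
a=np.arctan2(*(h-c)[1::-1])+np.pi/2; a=(a+np.pi/2)%np.pi-np.pi/2; print(np.degrees(a))
pick(xy,a,17,88,170); print(get_ee_pos(),get_time_s())
```

```text
[ 612.45464114 -286.03474174   58.        ] [ 609.19941634 -336.40022168   40.        ] [ 610.78330441 -285.49951719   58.        ]
-3.6980008463971554
width 63.79301393379591 F [ 0.4 -0.3  1.6]
lifted 63.98605035376051 [-0.31  0.75 -3.3 ]
[ 611.88924615 -285.73727943  168.90179617] 32.3833
```

Run:
```python
from h import *
D=np.radians
place((560.6,233.8),D(-3.8),29.5,88,170,230)
move_ptp((600,190,320),rot(np.pi/2)); shot("wrist","wF")
move_ptp((730,10,320),rot(np.pi/2)); shot("wrist","wG")
print(get_time_s())
_,a=load("wF");_,b=load("wG"); cv2.imwrite("pics/wF_c.png",np.hstack([a[0:270,120:560],b[0:270,200:500]]))
```

```text
down F [-0.13 -0.66 -1.59] 64.23231965560998
t 38.0917
40.6083
```

View pics/wF_c.png

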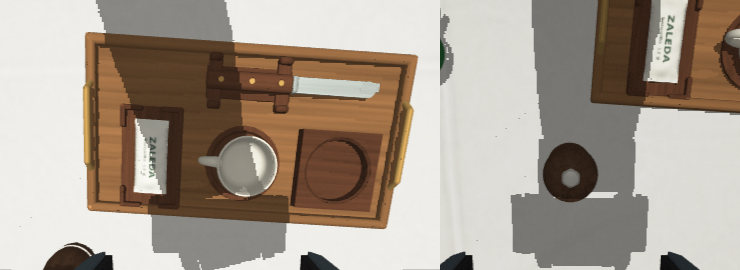

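Packet lies flat in its bed, the cup is upright in the seat and the knife is in place. The mill head is at crop (570,172) and the socket hole at crop (336,169).

Run:
```python
from h import *
D=np.radians
F,_=load("wF");G,_=load("wG")
s=ray(F,(456.5,168.5),34);k=ray(G,(330.5,177),172);hd=ray(G,(330.5,172),143);print(s,k,hd)
xy=k[:2]*.5+hd[:2]*.5; assert np.hypot(*(xy-[694,15]))<7
pick(xy,D(0),124,85,240); print(get_ee_pos(),get_time_s())
shot("scene","s2")
tgt=.5*(s[:2]+[567.6,345]); print(tgt); assert np.hypot(*(s[:2]-[567.6,345]))<6
place(tgt,D(0),136.5,85,240,260)
move_ptp((600,190,320),rot(np.pi/2)); _,a=shot("wrist","wH")
_,b=shot("scene","s3"); cv2.imwrite("pics/H_c.png",np.hstack([a[0:270,120:600],b[140:410,170:490]])[:,:,::-1]); print(get_time_s())
```

```text
[566.49930714 344.28930326  34.        ] [692.21374261  14.45172722 172.        ] [690.62577292  14.76259259 143.        ]
width 48.48658498569436 F [ 1.  -0.5  0.3]
lifted 48.41732732784662 [-1.14 -0.19 -3.56]
[690.76304938  14.60663538 238.81031547] 45.1833
[567.04965357 344.64465163]
down F [ 0.64  0.07 -2.23] 48.52678214314089
t 49.7167
51.4083
```

View pics/H_c.png

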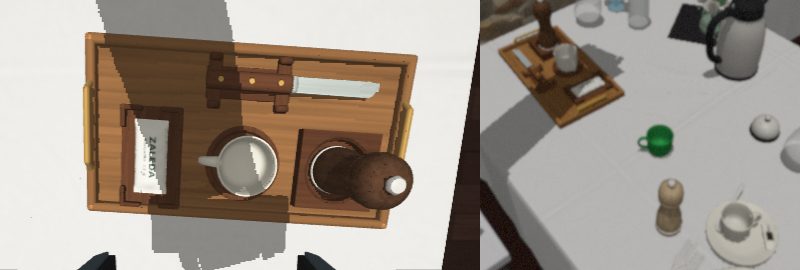

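Run:
```python
from h import *
H,_=load("wH"); print("knob",ray(H,(516,185),184),"packet ends",ray(H,(272,120),26),ray(H,(270,193),26))
move_linear((600,100,400)); dwell(.5); hand_in(); print(get_time_s())
```

```text
knob [567.88181143 342.8267705  184.        ] packet ends [510.87929199 126.55734984  26.        ] [596.66049131 121.02084085  26.        ]
the job is handed in; nothing more can be done
the job is handed in; nothing more can be done
```

The tray is made up and handed in. I placed the items in the order asked: knife, packet, the cup from the bare cloth, then the dark mill. The last clock reading was 51.4 s, shortly before hand-in and well under the 118 s limit.

My last checks came from the wrist and scene pictures taken after the final placing:
- **Knife:** the handle lies in both saddles, its middle midway between them.
- **Packet:** it lies flat inside the corner guides, about 86 mm between the measured ends against the 88 mm given.
- **Cup:** it stands upright in the seat with its handle toward the packet.
- **Mill:** the foot is in the hole. The knob measured at (568, 343) mm for a target of (567, 345) mm, at the height expected for a seated, upright mill.

The pale mill, the laid cup and the green cup were not touched. No check failed. Sizes measured in the pictures mostly came out 1–5% small, and the first packet reading about 10% small, which is within the clearances.

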